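Load the chew-stick feeder in order

TASK

Load the leaning green feeder with the three sticks from the rack, one by one, so that the pale bamboo stick will come out first (lowest), then the dark brown willow stick, with the green hay roll last, on top. Lower each stick gently down the track until you feel it rest on the ledge or on the stick below before you let go - do not let it fall, and do not push hard. Leave the crock, scoop, carrier and lamp switch alone.

Things in the scene. Friction and masses are not known exactly. Their poses are not given: they have to be found in the camera images.
- bamboo: Pale yellow bamboo stick with two darker node bands: a round stick, diameter 36 mm, length 150 mm, about 60 to 130 g. Origin at its centre, its own y axis along its length (how it is rolled about that axis has no meaning). It starts lying in one of the three cradles of the rack, which one differs each time.
- willow: Dark brown willow stick: a round stick, diameter 36 mm, length 150 mm, about 60 to 130 g. Origin at its centre, its own y axis along its length (how it is rolled about that axis has no meaning). It starts lying in one of the three cradles of the rack, which one differs each time.
- hayroll: Green pressed-hay roll with five darker bands: a round stick, diameter 36 mm, length 150 mm, about 60 to 130 g. Origin at its centre, its own y axis along its length (how it is rolled about that axis has no meaning). It starts lying in one of the three cradles of the rack, which one differs each time.
- rack: Fixed blue rack, base 250 (x) by 140 (y) by 6 mm, origin at the centre of its underside. Cradles at x = -80, 0 and +80 mm hold the sticks along its y axis, centre line 36 mm above the worktop. A cradle carries its stick only near the ends (44 to 64 mm from the middle, up to 30 mm high); round the middle nothing stands above the base.
- track: Green gravity track, fixed, leaning 35 degrees from vertical, mouth towards the robot. Origin: its centre line at the lower end, 75 mm above the worktop. z: up along the track; y: across, as the sticks lie; x: square to both, up and away from the robot. Two facing U channels guide only the ends of a stick; between them, y = -52 to +52 mm, it is open front and back, for fingers.
- track_mouth (a point): Centre of the mouth, z = 150 mm up the track. Here the straight channels end: 44 mm wide inside (x -22 to +22; a resting stick leans on the lower wall, at x = -4), 160 mm from end cheek to end cheek (y). A flare goes on to z = 170 mm and widens to x = +-33, y = +-91 mm. The upper wall is missing below z = 85 mm (outlet).
- track_foot (a point): Point at the track's origin, lowest place of the black ledge that carries the first stick's ends (crossbar 40 mm lower). The ledge's top is 0 to 45 mm up the track, different each time and not reported: feel for it. Its rubber cushions give 5 mm (2 N per mm), then it is hard. So the first stick's centre rests 18 to 63 mm up, each later one 36 mm higher. A released stick rolls down.
- lamp_bar (a point): Centre of the white lamp bar over the mouth: 26 mm thick, 250 mm long, parallel to the track's y, 385 mm above the worktop. A tool held vertically over the track hits it; one leaned with the track passes under it. It hangs on 12 mm posts that stand behind the track, 115 mm either side of its middle.
- feeder: Fixed stand of the feeder: base plate 180 (x) by 250 (y) by 6 mm, origin on the worktop right below the track's origin, same heading as the track.
- crock: Upturned white ceramic crock, 132 mm wide, 70 mm high, origin at the centre of its underside. Leave it.
- scoop: Metal hay scoop, 190 mm long (handle to its -x side, x = -100 to +90 mm), 40 mm high, origin on the worktop. Leave it.
- carrier: Orange animal carrier, fixed, door latched, 340 (x) by 240 (y) by 250 mm high, origin at the centre of its underside. Leave it.
- lamp_switch (a joint): Black toggle switch of the hutch lamp on the worktop, off at 0, growing to 0.8 rad as it is thrown. Leave it.
Things that resemble listed ones, but are neither listed nor needed, are in the scene too. What is shaped like the bamboo but blue or purple is not meant.

How it is judged (in metres and radians):
On the way, in this order (a step that is already met when the one before it is completed fails the run):
1. the pale bamboo stick is in the track, resting on the ledge, let go (x of bamboo in the frame of track between -0.01 and 0.01 m and y of bamboo in the frame of track between -0.012 and 0.012 m and angle between the y axis of bamboo and the y axis of track, either way round below 0.1 rad and z of bamboo in the frame of track between 0.012 and 0.068 m and linear speed of bamboo below 0.02 m/s and contact force between the fingers and bamboo below 0.05 N), for 0.2 s.
2. the dark brown willow stick is in the track, resting on the pale bamboo stick, let go (x of willow in the frame of track between -0.01 and 0.01 m and y of willow in the frame of track between -0.012 and 0.012 m and angle between the y axis of willow and the y axis of track, either way round below 0.1 rad and distance between willow and bamboo below 0.041 m and z of willow in the frame of track between 0.045 and 0.106 m and linear speed of willow below 0.02 m/s and contact force between the fingers and willow below 0.05 N), for 0.2 s.
3. the green hay roll is in the track, resting on the dark brown willow stick, let go (x of hayroll in the frame of track between -0.01 and 0.01 m and y of hayroll in the frame of track between -0.012 and 0.012 m and angle between the y axis of hayroll and the y axis of track, either way round below 0.1 rad and distance between hayroll and willow below 0.041 m and z of hayroll in the frame of track between 0.081 and 0.144 m and linear speed of hayroll below 0.02 m/s and contact force between the fingers and hayroll below 0.05 N), for 0.2 s.
At the end, for the whole second after the job is handed in: Sticks lie across the track, still and let go, within 10 mm (x), 12 mm (y) and 0.1 rad of its centre line: bamboo centre 12-68 mm up it, willow on it (45-106 mm), hay roll on that (81-144 mm), neighbours' centres under 41 mm apart (all of step 1 and all of step 2 and all of step 3); the robot touches nothing.
It fails at once if a stick falls down the track (faster than 0.35 m/s inside it) ((z of bamboo in the frame of track below 0.17 m and x of bamboo in the frame of track between -0.02 and 0.02 m and y of bamboo in the frame of track between -0.03 and 0.03 m and linear speed of bamboo above 0.35 m/s) or (z of willow in the frame of track below 0.17 m and x of willow in the frame of track between -0.02 and 0.02 m and y of willow in the frame of track between -0.03 and 0.03 m and linear speed of willow above 0.35 m/s) or (z of hayroll in the frame of track below 0.17 m and x of hayroll in the frame of track between -0.02 and 0.02 m and y of hayroll in the frame of track between -0.03 and 0.03 m and linear speed of hayroll above 0.35 m/s)).
It fails at once if the feeder, its track or its lamp bar is pushed with more than 35 N (contact force between feeder and anything else above 35 N).
It fails at once if the crock or the hay scoop is moved more than 30 mm (distance of any of crock, scoop from where it was at the start of the episode above 0.03 m).
It fails at once if the carrier is pushed with more than 5 N (contact force between carrier and anything else above 5 N).
It fails at once if the lamp switch is thrown (value of joint lamp_switch above 0.25 rad).
It also fails if it takes over 72 s, if anything falls off the work surface, if the arm or the gripper's body presses on something with over 40 N, if the wrist force passes 120 N, or if a joint passes its speed limit or range.

ROBOT

A 6-joint arm with a two-finger parallel gripper is mounted at the origin on the work surface. World frame = base frame: x ahead of the robot, y to its left, z up, the work surface at z = 0. Lengths are in m, angles in degrees, forces in N, time in s.
With the tool pointing down it reaches from about 0.3 to 0.875 m from the base axis. Payload 6.4 kg.
Tool frame: the origin (TCP) lies midway between the tips of the shut fingers; the grasp point (between the pads) lies behind it (arm.grip_point_offset is the z of the grasp point in the tool frame, in m); z points along the fingers, y is the direction in which the jaws open and shut (so a half turn about z gives the same grasp; the last joint's range is limited). The gripper opens to 85 mm and grips with 20 to 120 N. Pads are 22 mm wide; open, the fingers measure 114 mm over their backs; the gripper's body (76 mm by 85 mm) begins 54 mm behind the grasp point. The pads swing forward as they close: fully open they stand 13 mm farther back than shut.
Start: joints at [57.049, 10.359, 92.074, -0, 77.567, -11.82], TCP at [0.207, 0.536, 0.231] pointing down, gripper open.
Joint ranges: [-171.53, 171.53], [-51.25, 118.39], [17.06, 147.69], [-65.23, 245.23], [0, 150.52], [-178.68, 178.68]. Speed limits (degrees/s): [147.25, 147.25, 172.46, 180, 180, 180].

INTERFACE

Orientations are given as a 3x3 rotation matrix whose columns are the frame's x, y, z axes.
In Python, from rig import arm gives the robot as it stands. Calls block until the motion is done:
- arm.move_to(position, orientation): joint-space move of the TCP to a pose.
- arm.move_l(position, v=0.15, rotation=None): straight line of the TCP; rotation=None keeps the orientation; v is the mean speed in m/s.
- arm.movej(angles): joint-space move.
- arm.gripper_to(opening): finger opening in m; the grip force is fixed at half the most; returns when the fingers have stopped.
- arm.pause(seconds).
- arm.solve_ik(position, orientation): joint angles nearest the present ones, or None.
- arm.snapshot(name): name is "scene" or "top"; returns the picture (400x640x3 uint8, red, green, blue); there is no depth.
- arm.calibration(name): a dict with "camera_matrix" (3x3 intrinsics, pixels), "world_from_camera" (4x4, takes a point from camera to world coordinates). Camera axes: x right, y down, z forward; pixel columns grow to the right and rows downward; lengths in m; the calibration is good to about 2 mm. A picture is of the moment at which its call begins. calibration takes no time and is no camera call.
A pose or a line that the arm cannot do raises arm.PlanningError and nothing moves.
- arm.sign_off(): hands the job in, once; it reports no verdict.
Trained networks look in the newest picture that a camera, given by its name, has taken for a name from the list of things; names that differ only in an ending like _2 or _b are one class to them, and where a whole thing is asked for, a point or a joint stands for the part that bears it (a point fixed in the world has none). Each returns a list of dicts, best first, with "conf" (0 to 1); they miss things now and then, are a little off and sometimes report something else, mostly with a low value. They report only what shows in the picture. A call takes as long as a camera call. They do not tell look-alikes from the thing itself.
- arm.boxes_of(camera, name): "location" ([column, row] in pixels, amid what is visible of it).
- arm.tip_of(camera, name): "location" ([column, row] in pixels: a listed point, or the origin of a listed thing).
Readings, each from a call of its own:
- arm.get_time_s(): time.
- arm.get_joints(): joint angles.
- arm.get_qd(): joint speeds.
- arm.get_tau(): joint torques, N m.
- arm.get_ee_pos(): TCP position.
- arm.get_ee_rot(): TCP orientation.
- arm.get_contact_force(): force on the tool from outside, world axes, zero at the start.
- arm.get_wrist_torque(): the same for the moment, N m.
- arm.get_opening(): finger opening in m.
Only numpy, scipy, OpenCV 4.12 (cv2) and the standard library are available. Lean on these libraries where they do the work, as an engineer would, in place of code of your own. Each camera call takes 0.05 s, during which the arm holds its last target.

## Working session

There is one attempt and no reset: what is moved stays moved. The work goes in short steps, each a Python script; the robot and the scene stay as the last script left them, time stands still between calls to the robot, and variables do not carry over. Pictures are saved under pics/ and viewed, and the job is handed in when it is done.

```bash
ls; mkdir -p pics; python3 - <<'E'
from rig import arm
import cv2,numpy as np
for c in ("scene","top"):
    im=arm.snapshot(c); cv2.imwrite(f"pics/{c}0.png",im[:,:,::-1])
    k=arm.calibration(c); print(c,np.round(k["camera_matrix"],1).tolist(),np.round(k["world_from_camera"],4).tolist())
    for n in ("bamboo","willow","hayroll","rack","track","track_mouth","track_foot","lamp_bar","feeder"):
        print(n,[(np.round(d["location"],1).tolist(),round(d["conf"],2)) for d in arm.tip_of(c,n)[:4]],[(np.round(d["location"],1).tolist(),round(d["conf"],2)) for d in arm.boxes_of(c,n)[:4]] if n in("bamboo","willow","hayroll") else "")
print(arm.get_time_s(),arm.grip_point_offset,arm.get_ee_rot())
E
```

```text
pics
scene [[521.0, 0.0, 316.3], [0.0, 521.0, 193.0], [0.0, 0.0, 1.0]] [[0.7937, 0.3499, -0.4977, 1.582], [0.6079, -0.4865, 0.6275, -1.2962], [-0.0226, -0.8006, -0.5988, 1.4439], [0.0, 0.0, 0.0, 1.0]]
bamboo [([303.9, 238.3], 0.86), ([264.7, 222.2], 0.8), ([235.6, 317.2], 0.75), ([261.6, 262.2], 0.54)] [([263.0, 262.8], 0.87), ([233.9, 315.2], 0.83), ([264.7, 227.8], 0.74), ([304.0, 239.5], 0.51)]
willow [([280.9, 268.1], 0.88)] [([277.3, 270.2], 0.88)]
hayroll [([245.6, 254.6], 0.75)] [([244.6, 258.3], 0.54)]
rack [([263.5, 272.1], 0.88)] 
track [([363.5, 206.9], 0.92)] 
track_mouth [([343.4, 178.5], 0.91)] 
track_foot [([363.0, 207.3], 0.64)] 
lamp_bar [] 
feeder [([362.1, 220.7], 0.94), ([262.9, 263.3], 0.67), ([346.7, 270.5], 0.3)] 
top [[459.1, 0.0, 321.2], [0.0, 459.1, 195.9], [0.0, 0.0, 1.0]] [[0.0067, -0.9871, 0.16, 0.2743], [-0.9999, -0.008, -0.008, -0.0118], [0.0091, -0.1599, -0.9871, 2.026], [0.0, 0.0, 0.0, 1.0]]
bamboo [([379.0, 212.3], 0.81), ([335.7, 253.0], 0.66), ([336.4, 206.7], 0.65), ([434.0, 198.9], 0.55)] [([434.7, 196.8], 0.82), ([381.5, 216.4], 0.78), ([334.1, 206.2], 0.62), ([337.2, 253.3], 0.61)]
willow [([376.2, 196.0], 0.59)] [([377.8, 193.2], 0.68)]
hayroll [([386.1, 232.0], 0.8)] [([387.2, 231.6], 0.64), ([378.1, 192.2], 0.52)]
rack [([379.3, 215.0], 0.81)] 
track [([270.0, 176.1], 0.56)] 
track_mouth [([274.2, 192.6], 0.82), ([378.7, 197.2], 0.39)] 
track_foot [([271.6, 180.8], 0.75)] 
lamp_bar [] 
feeder [([272.9, 179.2], 0.87)] 
1.3 -0.0187 [[-9.32763981e-01  3.60487663e-01 -3.65473429e-05]
 [ 3.60487665e-01  9.32763977e-01 -7.87090610e-05]
 [ 5.71639950e-06 -8.65918433e-05 -9.99999996e-01]]
```

```bash
python3 - <<'E'
import cv2
a=cv2.imread("pics/scene0.png");b=cv2.imread("pics/top0.png")
cv2.imwrite("pics/s1.png",cv2.resize(a[130:350,190:460],None,fx=2.7,fy=2.7,interpolation=cv2.INTER_CUBIC))
cv2.imwrite("pics/t1.png",cv2.resize(b[110:290,220:460],None,fx=3.2,fy=3.2,interpolation=cv2.INTER_CUBIC))
E
```

```text
(no output)
```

View pics/s1.png

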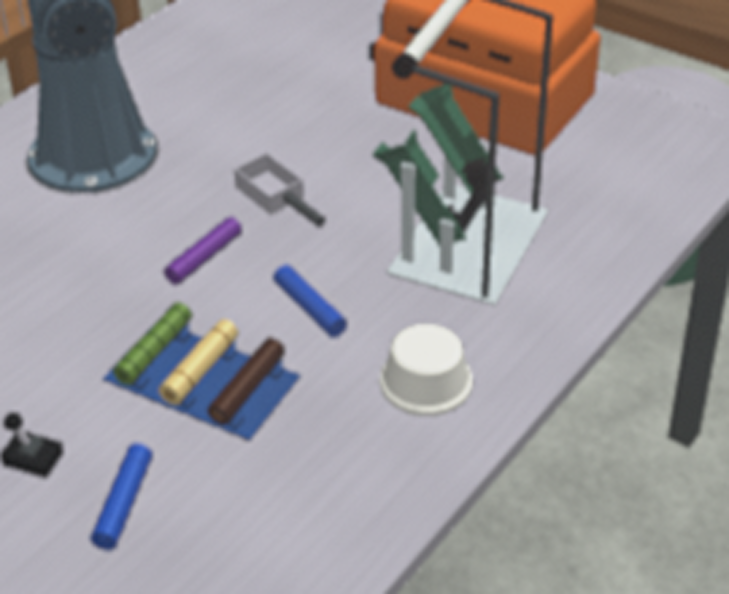

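View pics/t1.png

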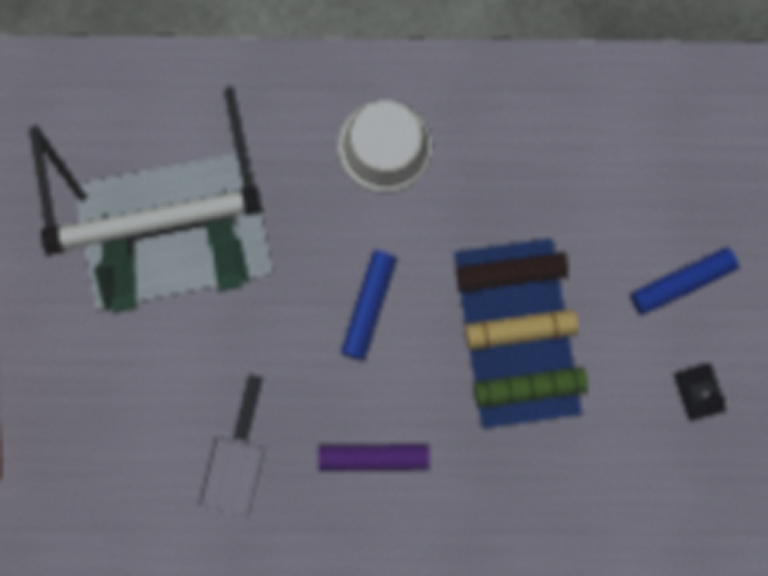

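View pics/scene0.png

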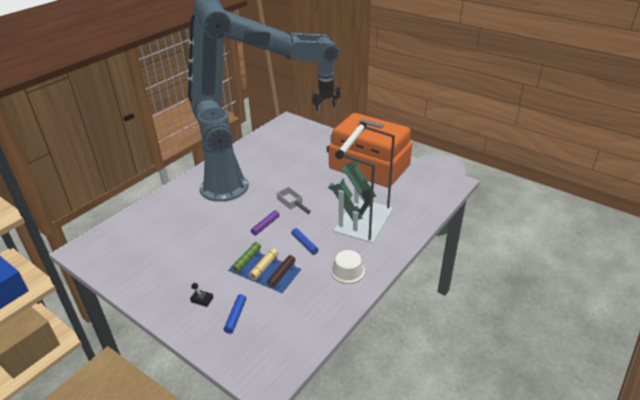

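View pics/top0.png

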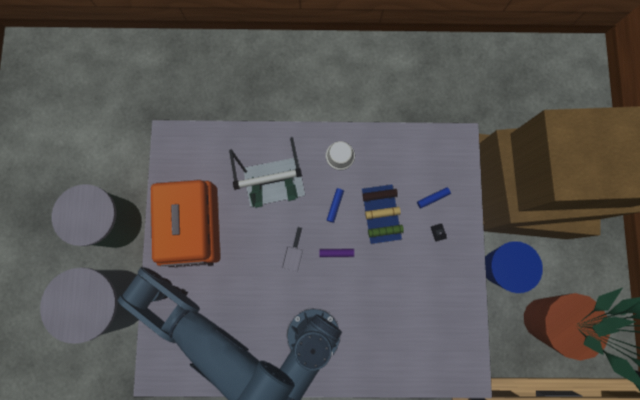

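```bash
python3 - <<'E'
import cv2
def crop(src,x0,y0,x1,y1,f,out,g=10):
    a=cv2.imread(src)[y0:y1,x0:x1]; a=cv2.resize(a,None,fx=f,fy=f,interpolation=cv2.INTER_CUBIC)
    for x in range((x0//g+1)*g,x1,g):
        cv2.line(a,((x-x0)*f,0),((x-x0)*f,6),(0,0,255),1); cv2.putText(a,str(x),((x-x0)*f-10,18),0,.35,(0,0,255),1)
    for y in range((y0//g+1)*g,y1,g):
        cv2.line(a,(0,(y-y0)*f),(6,(y-y0)*f),(0,0,255),1); cv2.putText(a,str(y),(8,(y-y0)*f+4),0,.35,(0,0,255),1)
    cv2.imwrite(out,a)
crop("pics/scene0.png",325,110,405,245,4,"pics/s2.png") if 0 else None
crop("pics/scene0.png",320,115,400,245,4,"pics/s2.png")
crop("pics/top0.png",225,130,310,215,7,"pics/t2.png")
crop("pics/top0.png",355,175,410,250,7,"pics/t3.png")
E
```

```text
(no output)
```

View pics/s2.png

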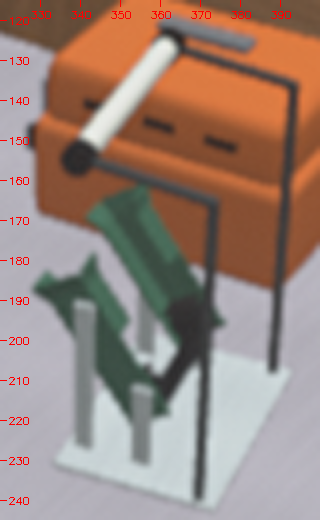

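View pics/t2.png

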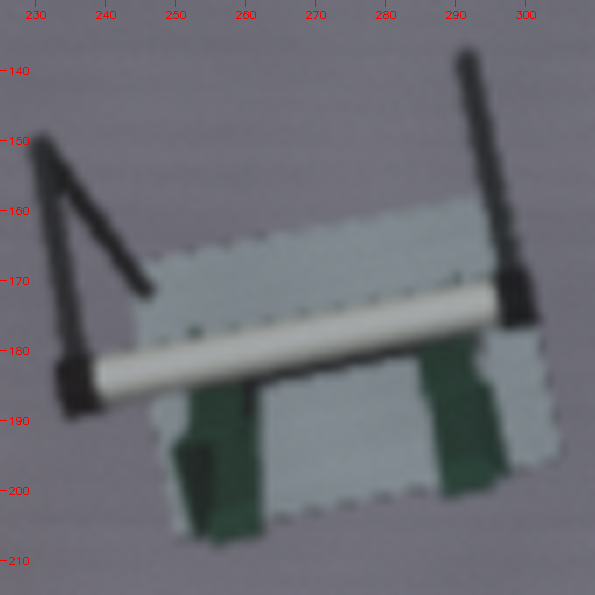

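View pics/t3.png

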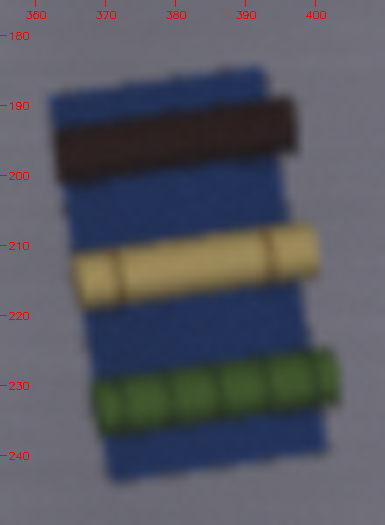

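```bash
cat > h.py <<'E'
from rig import arm
import numpy as np, cv2
from scipy.optimize import least_squares
from scipy.spatial.transform import Rotation as R
K={c:(np.array(arm.calibration(c)["camera_matrix"]),np.linalg.inv(np.array(arm.calibration(c)["world_from_camera"]))) for c in("scene","top")}
def proj(c,p):
    k,T=K[c]; q=k@(T[:3,:3]@np.asarray(p,float)+T[:3,3]); return q[:2]/q[2]
def unproj(c,px,z):
    k,T=K[c]; W=np.linalg.inv(T); d=W[:3,:3]@np.linalg.solve(k,[px[0],px[1],1]); o=W[:3,3]
    return o+d*(z-o[2])/d[2]
def tri(obs):
    f=lambda p:np.concatenate([proj(c,p)-u for c,u in obs]); s=least_squares(f,[.6,0,.1]); return s.x,np.abs(s.fun).max()
def planar(p,z): # local -> world
    x,y,a=p; return lambda l:np.array([x+np.cos(a)*l[0]-np.sin(a)*l[1],y+np.sin(a)*l[0]+np.cos(a)*l[1],l[2]])
E
cat > fit.py <<'E'
from h import *
P=[("scene",(332.5,231.5),(-.09,-.125*0-.125,.006)),]
# top: up=+x, left=+y ; plate corners
C={"nl":(-.09,.125,.006),"nr":(-.09,-.125,.006),"fl":(.09,.125,.006),"fr":(.09,-.125,.006)}
top={"nl":(250,207),"nr":(305,196),"fr":(293.5,158.3)}
sc={"nr":(332.5,231.5),"fr":(373.5,242.3),"fl":(392.5,209)}
def res(p):
    f=planar(p,0); return np.concatenate([proj("top",f(C[k]))-u for k,u in top.items()]+[proj("scene",f(C[k]))-u for k,u in sc.items()])
s=least_squares(res,[.7,.15,0]); print("feeder",s.x[:2],np.degrees(s.x[2])); print(np.round(s.fun.reshape(-1,2),1).tolist())
f=planar(s.x,0); m=np.radians(35)
T=lambda z:f((-z*np.sin(m),0,.075+z*np.cos(m)))
for c in K: print(c,"foot",proj(c,T(0)),"mouth",proj(c,T(.15)))
for n,sp,tp in(("foot",(363,207.3),(271.6,180.8)),("mouth",(343.4,178.5),(274.2,192.6))): print(n,tri([("scene",sp),("top",tp)]))
print("T",T(0),T(.15))
# lamp bar dir
a=unproj("top",(239.3,184),.385);b=unproj("top",(296,172.8),.385); d=a-b; print("bar mid",(a+b)/2,"yaw",np.degrees(np.arctan2(-d[0],d[1])),np.linalg.norm(d))
C2={"nl":(-.125,.07,.006),"nr":(-.125,-.07,.006),"fl":(.125,.07,.006),"fr":(.125,-.07,.006)}
t2={"fl":(362,188.5),"fr":(392.8,184.6),"nr":(401.8,239.5),"nl":(370.7,243.3)}
s=least_squares(lambda p:np.concatenate([proj("top",planar(p,0)(C2[k]))-u for k,u in t2.items()]),[.6,-.2,0]); print("rack",s.x[:2],np.degrees(s.x[2]),np.round(s.fun.reshape(-1,2),1).tolist())
f=planar(s.x,0)
for x in(-.08,0,.08): print(x,f((x,0,.036)),proj("top",f((x,0,.036))),proj("scene",f((x,0,.036))))
E
python3 fit.py
python3 - <<'E'
import sys; sys.path.insert(0,'.')
import os; os.chdir('.')
from h import *
im=cv2.imread("pics/top0.png"); hsv=cv2.cvtColor(im,cv2.COLOR_BGR2HSV)
def blob(m,box,c="top"):
    z=np.zeros_like(m); x0,y0,x1,y1=box; z[y0:y1,x0:x1]=m[y0:y1,x0:x1]
    p=np.argwhere(z)[:,::-1].astype(np.float32); r=cv2.minAreaRect(p); cen=p.mean(0); v=np.linalg.svd(p-cen,full_matrices=False)[2][0]; return cen,v,r,len(p)
b=(355,180,410,250)
H,S,V=[hsv[:,:,i].astype(int) for i in range(3)]
ms={"bamboo":(H>12)&(H<32)&(S>60)&(V>90),"hay":(H>35)&(H<70)&(S>80),"willow":(V<65)&(S<160)}
for n,m in ms.items():
    cen,v,r,k=blob(m,b); v=v if v[0]<0 else -v
    p=unproj("top",cen,.042); q=unproj("top",cen+20*v,.042)-unproj("top",cen-20*v,.042)
    print(n,cen,p,np.degrees(np.arctan2(-q[0],q[1])),k,r)
E
```

```text
feeder [0.66293616 0.18620404] 12.854851236647972
[[-0.2, 0.5], [-0.1, -0.5], [3.0, -1.2], [0.5, -1.2], [0.1, -0.7], [0.1, -2.4]]
scene foot [364.08004354 205.57386179] mouth [345.54885859 177.31742929]
top foot [271.87971134 179.04243328] mouth [273.18439199 193.507724  ]
foot (array([0.65729289, 0.1881827 , 0.06194454]), np.float64(0.12443742000215252))
mouth (array([0.57923886, 0.15988759, 0.19737363]), np.float64(1.1924600469353095))
T [0.66293616 0.18620404 0.075     ] [0.57905604 0.16706248 0.19787281]
bar mid [0.6034953  0.16991944 0.385     ] yaw 11.920883465476445 0.20961042593361107
rack [ 0.52421052 -0.29751855] 8.122743944704208 [[0.0, -0.2], [0.1, -0.4], [0.1, 0.1], [-0.2, 0.6]]
-0.08 [ 0.44501311 -0.30882208  0.036     ] [385.62719933 230.98998046] [246.8166346  256.96641045]
0 [ 0.52421052 -0.29751855  0.036     ] [382.75740752 212.86181681] [263.88976949 263.79788102]
0.08 [ 0.60340793 -0.28621501  0.036     ] [379.92338126 194.95958025] [281.52486739 270.85420976]
bamboo [382.20493 212.21312] [ 0.52628567 -0.29428843  0.042     ] 8.644593477477496 244 ((382.17999267578125, 212.260009765625), (7.071067810058594, 34.506813049316406), 81.8698959350586)
hay [385.54544 230.46364] [ 0.44677707 -0.30760804  0.042     ] 8.105103235252347 220 ((385.49993896484375, 230.49998474121094), (6.505383014678955, 33.65828323364258), 81.8698959350586)
willow [380.5391  202.67386] [ 0.56824923 -0.28761011  0.042     ] -82.66598052223414 371 ((382.02996826171875, 212.70999145507812), (44.97199630737305, 34.08255386352539), 81.8698959350586)
```

```bash
cat > fit2.py <<'E'
from h import *
C={"nl":(-.09,.125,.006),"nr":(-.09,-.125,.006),"fl":(.09,.125,.006),"fr":(.09,-.125,.006)}
m=np.radians(35)
def tl(x,y,z): return (x*np.cos(m)-z*np.sin(m),y,.075+x*np.sin(m)+z*np.cos(m))
obs=[("top",(250,206.8),C["nl"]),("top",(305,196),C["nr"]),("scene",(332.5,231.5),C["nr"]),("scene",(373.5,242),C["fr"]),("scene",(392.5,209),C["fl"]),
("top",(251.5,206.8),tl(-.033,.091,.17)),("top",(297.8,197.5),tl(-.033,-.091,.17)),("top",(267.6,178.3),(-.06,0,.385))]
def res(p,xo):
    f=planar(p,0); return np.concatenate([proj(c,f(l))-u for c,u,l in obs[:-1]]+[[((np.degrees(p[2])-11.9)/.7)]])
s=least_squares(res,[.7,.15,0],args=(0,),loss="soft_l1"); print(s.x,np.degrees(s.x[2])); print(np.round(s.fun[:-1].reshape(-1,2),1).tolist())
np.save("feeder.npy",s.x); f=planar(s.x,0)
for c,box,fc in(("top",(225,130,310,215),7),("scene",(320,115,400,245),4)):
    a=cv2.imread(f"pics/{c}0.png"); x0,y0,x1,y1=box; a=cv2.resize(a[y0:y1,x0:x1],None,fx=fc,fy=fc,interpolation=cv2.INTER_CUBIC)
    def L(p,q,col): 
        P=[tuple(int(round(v)) for v in (proj(c,f(w))+.5-[x0,y0])*fc) for w in(p,q)]; cv2.line(a,P[0],P[1],col,1)
    for i,j in(("nl","nr"),("nr","fr"),("fr","fl"),("fl","nl")): L(C[i],C[j],(0,0,255))
    for y in(-.08,.08):
        for x in(-.022,.022): L(tl(x,y,0 if x<0 else .085),tl(x,y,.15),(255,255,0)); L(tl(x,y,.15),tl(1.5*x,y*91/80,.17),(0,255,255))
        L(tl(-.033,y*91/80,.17),tl(.033,y*91/80,.17),(0,255,255))
    for y in(-.052,.052): L(tl(-.022,y,0),tl(-.022,y,.15),(255,0,255))
    cv2.imwrite(f"pics/ov_{c}.png",a)
E
python3 fit2.py
```

```text
[0.66527379 0.18355706 0.20753843] 11.891075988940502
[[-0.0, -0.2], [0.3, -0.4], [0.3, -1.0], [-0.4, 0.3], [0.6, -1.5], [1.5, 0.0], [-0.3, 0.4]]
```

View pics/ov_top.png

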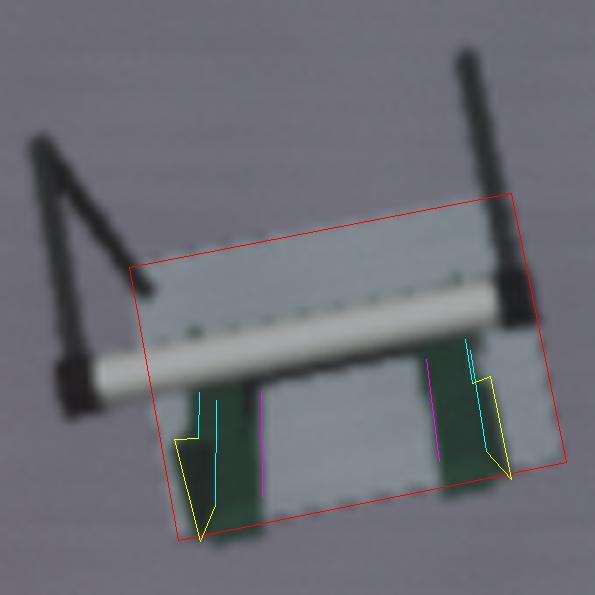

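View pics/ov_scene.png

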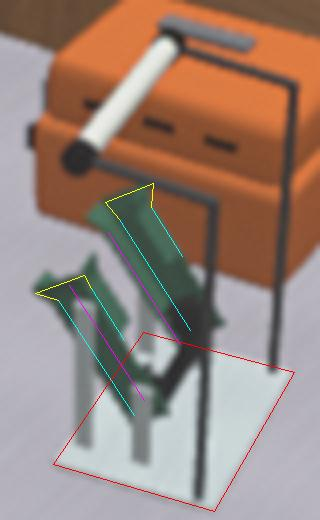

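```bash
sed -i 's|^    for y in(-.052,.052).*|    for sg in(1,-1):\n        for x in(-.022,.022):\n            k=1.5*x; L(tl(x,.052*sg,.15 if x<0 else .085),tl(x,.052*sg,.15),(255,0,255)); L(tl(x,.052*sg,.15),tl(k,.052*sg,.17),(255,0,255)); L(tl(k,.052*sg,.17),tl(k,.091*sg,.17),(0,255,255)); L(tl(x,.052*sg,.085),tl(x,.08*sg,.085),(255,0,255))|; s|(225,130,310,215),7|(245,165,305,215),12|; s|(320,115,400,245),4|(325,155,385,225),8|' fit2.py; python3 fit2.py
```

```text
[0.66527379 0.18355706 0.20753843] 11.891075988940502
[[-0.0, -0.2], [0.3, -0.4], [0.3, -1.0], [-0.4, 0.3], [0.6, -1.5], [1.5, 0.0], [-0.3, 0.4]]
```

View pics/ov_top.png

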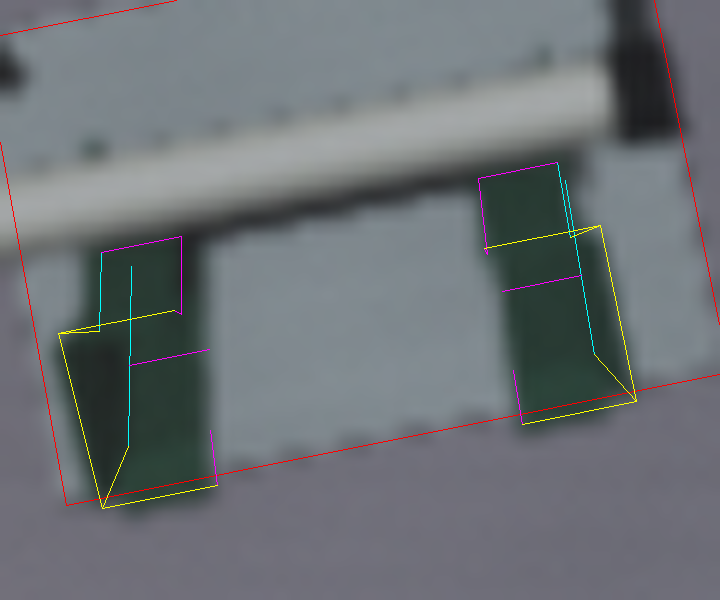

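View pics/ov_scene.png

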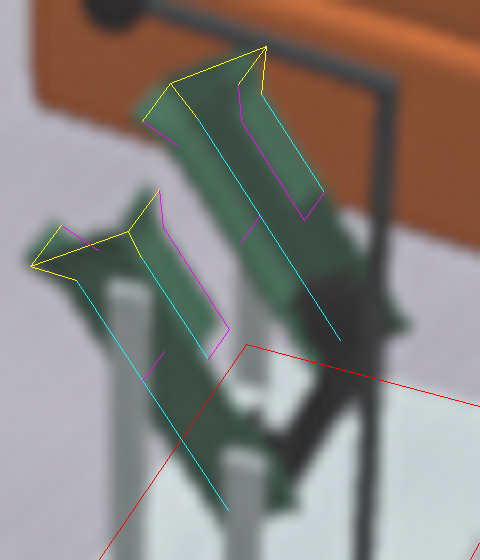

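```bash
cat > p.py <<'E'
from h import *
fx,fy,fa=np.load("feeder.npy"); m=np.radians(35)
RF=R.from_euler("z",fa).as_matrix()
TX=RF@[np.cos(m),0,np.sin(m)]; TY=RF@[0,1,0]; TZ=RF@[-np.sin(m),0,np.cos(m)]; T0=np.array([fx,fy,.075])
rk=np.array([.52421,-.29752]); ra=np.radians(8.3)
def pick_rot(s): y=s*np.array([np.cos(ra),np.sin(ra),0]); z=np.array([0,0,-1.]); return np.stack([np.cross(y,z),y,z],1)
def place_rot(s): y=s*TX; z=-TZ; return np.stack([np.cross(y,z),y,z],1)
G=-arm.grip_point_offset  # TCP is G ahead of grasp point
def cradle(i): c=rk+np.array([np.cos(ra),np.sin(ra)])*i; return np.array([c[0],c[1],.036])
def tcp_pick(i,h=0): return cradle(i)+[0,0,h-G]
def tcp_track(z,x=-.002,y=0.): return T0+TX*x+TY*y+TZ*(z-G)
E
python3 - <<'E'
from p import *
for s in(1,-1):
    for n,P,Q in([("p%g"%i,tcp_pick(i,h),pick_rot(s)) for i in(-.08,0,.08) for h in (0,.25)]+[("t%g"%z,tcp_track(z),place_rot(s)) for z in(.018,.1,.2,.3,.35)]):
        q=arm.solve_ik(P,Q); print(s,n,np.round(P,3),None if q is None else np.round(q,0))
E
```

```text
1 p-0.08 [ 0.445 -0.309  0.017] [-47.  23. 104.  -0.  53. -56.]
1 p-0.08 [ 0.445 -0.309  0.267] [-47.   4.  94.  -0.  81. -56.]
1 p0 [ 0.524 -0.298  0.017] [-41.  29.  95.  -0.  56. -49.]
1 p0 [ 0.524 -0.298  0.267] [-41.  12.  86.  -0.  82. -49.]
1 p0.08 [ 0.603 -0.286  0.017] [-36.  36.  85.  -0.  60. -44.]
1 p0.08 [ 0.603 -0.286  0.267] [-36.  21.  75.  -0.  84. -44.]
1 t0.018 [0.664 0.183 0.073] [  3.  20. 109.  17.  17. -24.]
1 t0.1 [0.618 0.174 0.14 ] [  2.   7. 115.  14.  24. -20.]
1 t0.2 [0.562 0.162 0.222] [  1.  -9. 119.  11.  35. -18.]
1 t0.3 [0.506 0.15  0.304] [ -1. -24. 121.  10.  49. -17.]
1 t0.35 [0.478 0.144 0.345] [ -2. -30. 120.  10.  56. -17.]
-1 p-0.08 [ 0.445 -0.309  0.017] [-47.  23. 104.  -0.  53. 124.]
-1 p-0.08 [ 0.445 -0.309  0.267] [-47.   4.  94.  -0.  81. 124.]
-1 p0 [ 0.524 -0.298  0.017] [-41.  29.  95.  -0.  56. 131.]
-1 p0 [ 0.524 -0.298  0.267] [-41.  12.  86.  -0.  82. 131.]
-1 p0.08 [ 0.603 -0.286  0.017] [-36.  36.  85.  -0.  60. 136.]
-1 p0.08 [ 0.603 -0.286  0.267] [-36.  21.  75.  -0.  84. 136.]
-1 t0.018 [0.664 0.183 0.073] [  3.  20. 109.  17.  17. 156.]
-1 t0.1 [0.618 0.174 0.14 ] [  2.   7. 115.  14.  24. 160.]
-1 t0.2 [0.562 0.162 0.222] [  1.  -9. 119.  11.  35. 162.]
-1 t0.3 [0.506 0.15  0.304] [ -1. -24. 121.  10.  49. 163.]
-1 t0.35 [0.478 0.144 0.345] [ -2. -30. 120.  10.  56. 163.]
```

```bash
python3 - <<'E'
from p import *
t=arm.get_time_s
print(t(),arm.get_contact_force())
arm.move_l([.2,.36,.40],v=.35)
arm.move_to([.35,-.22,.36],pick_rot(1)); print(t())
arm.gripper_to(.062)
arm.move_to(tcp_pick(0,.08),pick_rot(1)); print(t(),arm.get_contact_force())
im=arm.snapshot("scene"); cv2.imwrite("pics/pre1.png",cv2.resize(im[180:330,180:380,::-1],None,fx=4,fy=4,interpolation=cv2.INTER_CUBIC))
im=arm.snapshot("top"); cv2.imwrite("pics/pre1t.png",cv2.resize(im[150:270,320:440,::-1],None,fx=4,fy=4,interpolation=cv2.INTER_CUBIC))
print(t(),arm.get_ee_pos(),tcp_pick(0,.08))
E
```

```text
1.3 [ 0.07510093  0.3627761  -0.48030671]
4.3
5.9 [ 1.00570976  0.07248328 -0.11897724]
6.0 [ 0.52485558 -0.2983835   0.09933151] [ 0.52421 -0.29752  0.0973 ]
```

View pics/pre1.png

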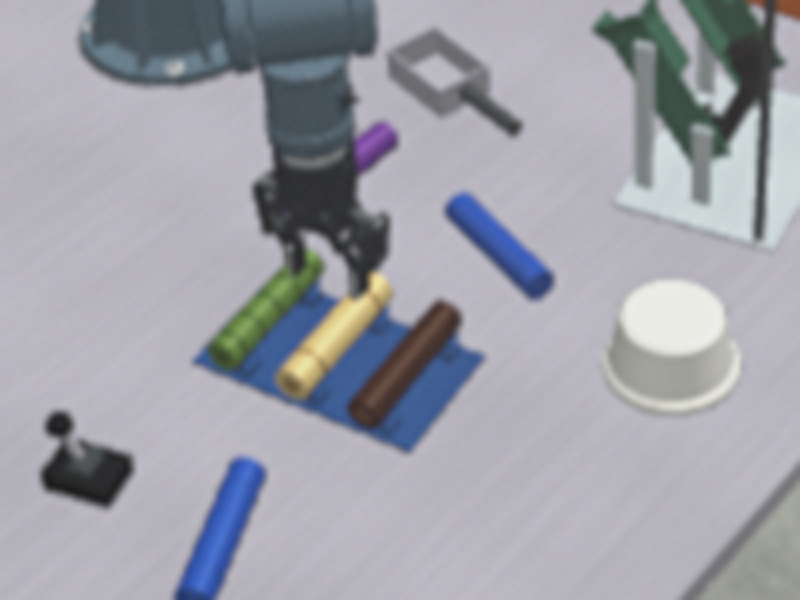

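View pics/pre1t.png

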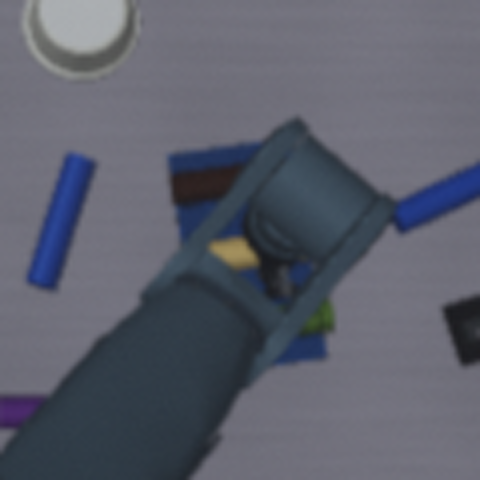

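```bash
cat >> p.py <<'E'
def pick(i):
    arm.move_l(tcp_pick(i),v=.12); print("down",arm.get_ee_pos()-tcp_pick(i),arm.get_contact_force())
    arm.gripper_to(.02); print("open",arm.get_opening())
    arm.move_l(tcp_pick(i,.1),v=.15); print("lifted",arm.get_opening(),arm.get_contact_force())
    arm.move_l(tcp_pick(i,.1)*[.75,.75,1]+[0,0,.2],v=.4)
    arm.move_to(tcp_track(.30),place_rot(1))
    arm.move_l(tcp_track(.23),v=.1); arm.pause(.3)
    e=arm.get_ee_pos()-tcp_track(.23); print("pre",arm.get_time_s(),arm.get_opening(),"err",[round(float(e@a)*1000,1) for a in(TX,TY,TZ)])
E
python3 - <<'E'
from p import *
pick(0)
F=arm.get_contact_force(); print(F,[F@a for a in(TX,TY,TZ)])
for c,b in(("scene",(320,130,420,230)),("top",(225,150,325,225))):
    im=arm.snapshot(c)[:,:,::-1]; cv2.imwrite(f"pics/b_{c}.png",im); cv2.imwrite(f"pics/b_{c}c.png",cv2.resize(im[b[1]:b[3],b[0]:b[2]],None,fx=6,fy=6,interpolation=cv2.INTER_CUBIC))
E
```

```text
down [ 0.00048365 -0.00043965  0.00068342] [-0.26262853 -0.20687845 -0.41666798]
open 0.034210209932006824
lifted 0.0345453270678702 [ 0.23724407  0.36332045 -1.10273034]
pre 11.35 0.0345385229355287 err [0.5, -0.0, 0.5]
[ 0.56148233 -0.47361235 -0.46842429] [np.float64(0.10145250859687656), np.float64(-0.5791435779013026), np.float64(-0.6428782865113911)]
```

View pics/b_scenec.png

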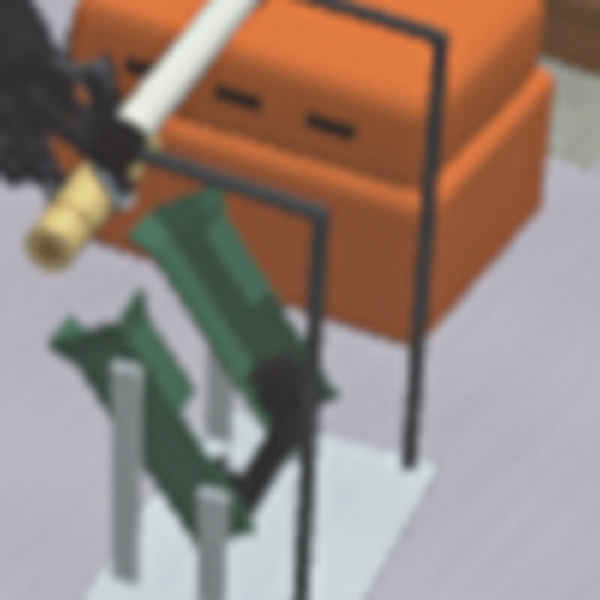

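View pics/b_topc.png

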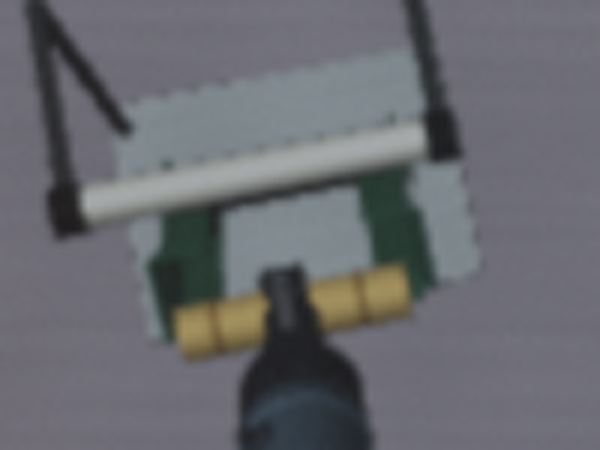

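```bash
python3 - <<'E'
from p import *
c=T0+TX*-.002+TZ*.23
print("model",proj("top",c),proj("top",c+.075*TY),proj("top",c-.075*TY), "scene r end",proj("scene",c-.075*TY))
im=cv2.imread("pics/b_top.png"); hsv=cv2.cvtColor(im,cv2.COLOR_BGR2HSV).astype(int)
H,S,V=[hsv[:,:,i] for i in range(3)]
m=(H>12)&(H<32)&(S>60)&(V>70); z=np.zeros_like(m); z[190:215,245:300]=m[190:215,245:300]
p=np.argwhere(z)[:,::-1].astype(np.float32)+.5
r=cv2.minAreaRect(p); print("meas",r)
v=np.array([-np.cos(np.radians(11.9)),np.sin(np.radians(11.9))]); d=p@v; print("ends along",d.min(),d.max(),"mid",(d.min()+d.max())/2,"model mid",proj("top",c+.01*TX)@v)
E
```

```text
model [274.20046853 202.09571625] [255.14511754 205.8926484 ] [293.19052553 198.31179446] scene r end [327.70276002 171.58579157]
meas ((273.6730651855469, 201.86538696289062), (8.629109382629395, 39.419334411621094), 78.69007110595703)
ends along -245.9009598972291 -206.44937242399857 mid -226.17516616061383 model mid -226.58911360014395
```

```bash
cat >> p.py <<'E'
def fz(n=3):
    F=np.mean([arm.get_contact_force() for _ in range(n)],0); return np.array([F@a for a in(TX,TY,TZ)])
def lower(z0,z1,zstop,thr=2.5,x=-.002,y=0.):
    b=fz(); print("base",np.round(b,1))
    for z in np.arange(.23,z0-1e-6,-.02) if z0<.23 else []:
        arm.move_l(tcp_track(z,x,y),v=.12); f=fz(1)-b
        if np.abs(f).max()>4: print("EARLY",z,np.round(f,1),arm.get_time_s()); return None
    print("at",z,np.round(f,1),arm.get_time_s())
    z=z0
    while z>zstop:
        z-=.002; arm.move_l(tcp_track(z,x,y),v=.03); arm.pause(.05); f=fz()-b
        a=(arm.get_ee_pos()-tcp_track(0,x,y)); print(round(z*1000),round(float(a@TZ)*1000,1),np.round(f,1),round(arm.get_time_s(),2))
        if f[2]>thr: return z
    return None
E
python3 - <<'E'
from p import *
print(lower(.07,None,.012))
E
```

```text
base [-0.9  1.  -0.8]
at 0.07000000000000009 [ 0.1 -0.8  0.8] 14.2333
68 68.4 [ 0.2 -1.6 -0.7] 14.53
66 66.0 [ 0.2  0.3 -0.1] 14.83
64 63.9 [ 0.4 -0.8 -0.5] 15.13
62 61.9 [ 0.5 -0.7 -0.5] 15.43
60 59.9 [ 0.3 -1.   0.1] 15.73
58 57.9 [ 1.4 -1.3 -1.1] 16.03
56 56.0 [ 0.1 -0.9  0.4] 16.33
54 54.1 [ 0.6 -0.5  4.5] 16.63
0.05399999999999999
```

```bash
cat >> p.py <<'E'
def release(z,tag,x=-.002):
    arm.gripper_to(.062); print("open",arm.get_opening(),np.round(fz(),1))
    arm.pause(.25)
    arm.move_l(tcp_track(.22,x),v=.2); print("out",arm.get_time_s(),np.round(fz(),1))
    for c,b in(("scene",(325,150,405,240)),("top",(235,150,315,225))):
        im=arm.snapshot(c)[:,:,::-1]; cv2.imwrite(f"pics/{tag}_{c}.png",cv2.resize(im[b[1]:b[3],b[0]:b[2]],None,fx=6,fy=6,interpolation=cv2.INTER_CUBIC))
E
python3 - <<'E'
from p import *
release(.054,"r1")
E
```

```text
open 0.06188682317358874 [-0.6 -0.3 -0.2]
out 18.25 [0.7 0.5 0.5]
```

View pics/r1_scene.png

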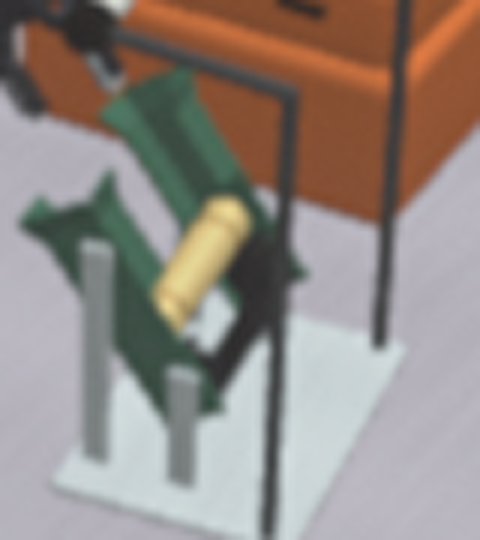

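View pics/r1_top.png

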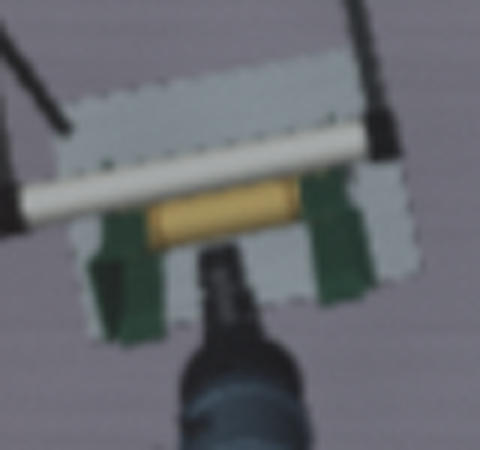

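```bash
cat >> p.py <<'E'
def goto_rack(i):
    arm.move_l(tcp_track(.32),v=.2)
    arm.move_to(tcp_pick(i,.1)*[.75,.75,1]+[0,0,.2],pick_rot(1))
    arm.move_l(tcp_pick(i,.06),v=.35); print("above",arm.get_time_s(),arm.get_opening())
E
python3 - <<'E'
from p import *
goto_rack(.08)
pick(.08)
for c,b in(("scene",(320,130,420,230)),("top",(225,150,325,225))):
    im=arm.snapshot(c)[:,:,::-1]; cv2.imwrite(f"pics/w_{c}c.png",cv2.resize(im[b[1]:b[3],b[0]:b[2]],None,fx=6,fy=6,interpolation=cv2.INTER_CUBIC))
E
```

```text
above 21.3417 0.06179069250403937
down [ 0.00035974 -0.00028705  0.00068531] [-0.25697139 -0.01085722 -0.04946678]
open 0.03405938846886368
lifted 0.034210876802948764 [-0.20676233  0.94320124 -0.93026763]
pre 26.4833 0.034270323178796226 err [0.5, 0.0, 0.5]
```

View pics/w_scenec.png

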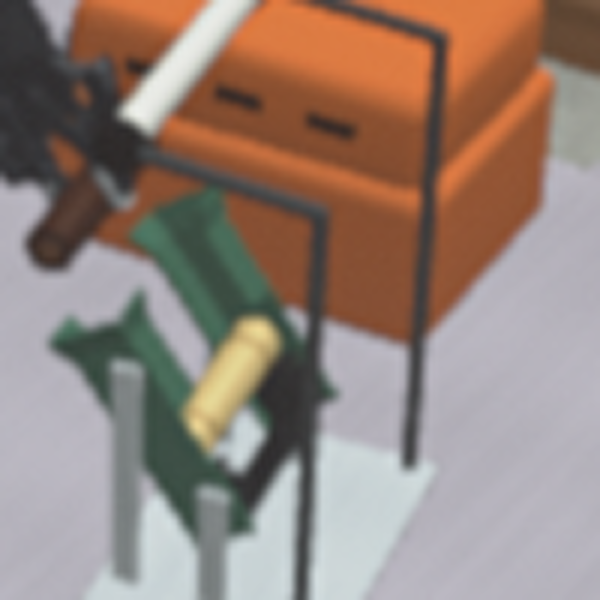

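View pics/w_topc.png

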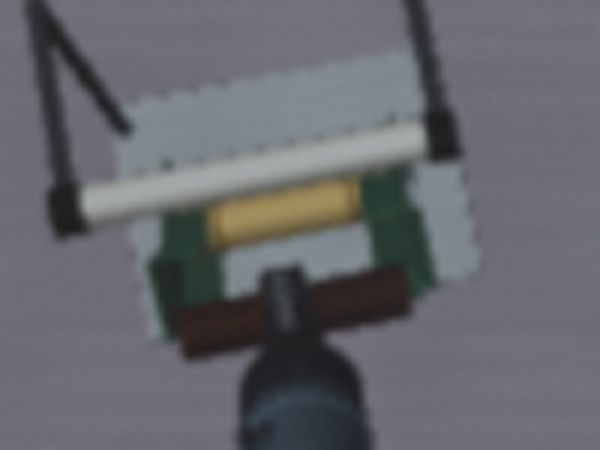

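```bash
python3 - <<'E'
from p import *
z=lower(.102,None,.082); print(z)
if z: release(z,"r2")
E
```

```text
base [-0.4 -0.  -0.3]
at 0.11000000000000007 [-0.7 -0.5 -0. ] 28.7333
100 100.0 [0.2 0.2 0.1] 29.27
98 98.0 [ 0.9 -0.4  0.1] 29.57
96 95.9 [-0.1  0.4  0.5] 29.87
94 93.9 [-0.9 -0.3 -0.2] 30.17
92 91.9 [-0.3 -0.  -0.5] 30.47
90 90.1 [-0.1  0.5  2.6] 30.77
0.08999999999999998
open 0.06182563604105352 [ 0.3 -0.3  0.6]
out 32.2 [-1.   0.1 -0.2]
```

View pics/r2_scene.png

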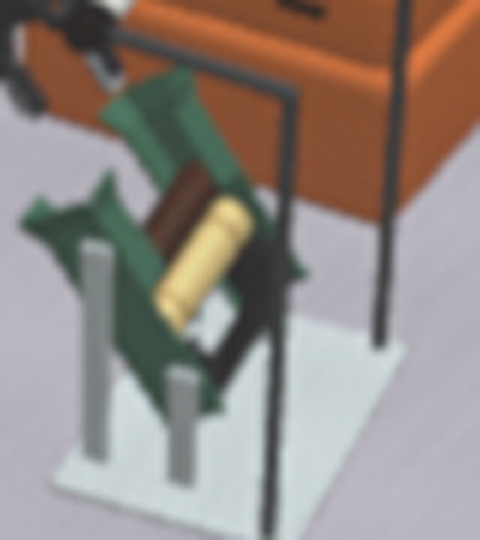

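View pics/r2_top.png

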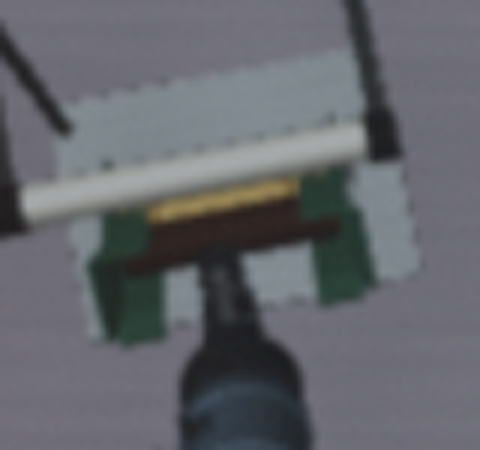

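```bash
python3 - <<'E'
from p import *
goto_rack(-.08)
pick(-.08)
for c,b in(("scene",(320,130,420,230)),("top",(225,150,325,225))):
    im=arm.snapshot(c)[:,:,::-1]; cv2.imwrite(f"pics/hh_{c}c.png",cv2.resize(im[b[1]:b[3],b[0]:b[2]],None,fx=6,fy=6,interpolation=cv2.INTER_CUBIC))
E
```

```text
above 35.3833 0.061874548337089046
down [ 0.00043282 -0.00048475  0.0009606 ] [0.66194251 0.45830496 1.2185207 ]
open 0.034407240548000026
lifted 0.03419547422703818 [ 0.20788039 -0.31027534 -1.73287101]
pre 40.6333 0.034129454983481924 err [0.4, 0.0, 0.5]
```

View pics/hh_topc.png

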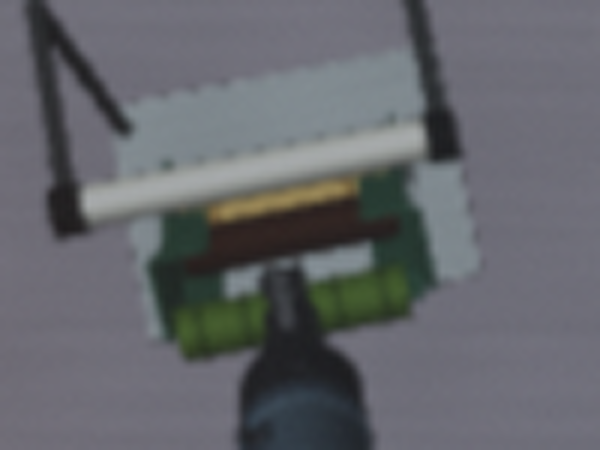

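View pics/hh_scenec.png

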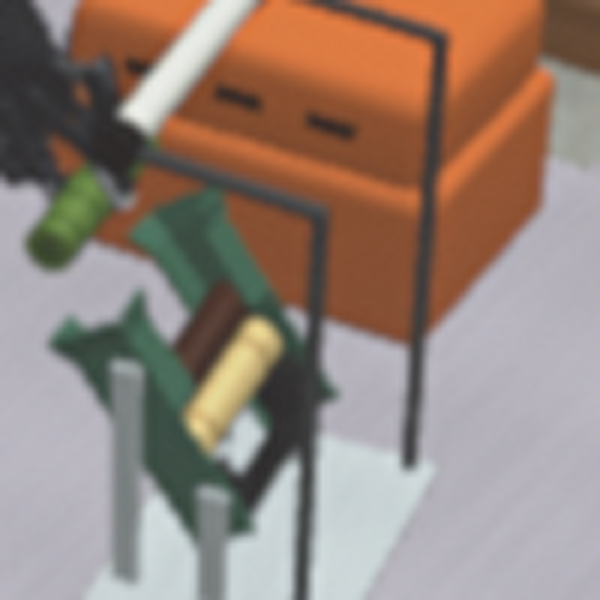

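```bash
python3 - <<'E'
from p import *
z=lower(.138,None,.118); print(z)
if z: release(z,"r3")
E
```

```text
base [-1.   0.4 -0.8]
at 0.15000000000000005 [-0.1 -0.1 -0.2] 42.25
136 135.9 [ 0.5 -0.5  0.2] 42.92
134 134.0 [0.2 0.6 0.6] 43.22
132 131.9 [ 0.8 -1.1 -0.6] 43.52
130 129.9 [-0.2 -0.3 -0.3] 43.82
128 127.9 [ 0.3 -1.4 -0.1] 44.12
126 126.0 [0.3 0.1 1.6] 44.42
124 124.1 [ 1.1 -0.4  3.6] 44.72
0.124
open 0.06212231648966509 [-0.3 -0.4  0.4]
out 45.9833 [ 0.8 -0.3 -0.3]
```

View pics/r3_scene.png

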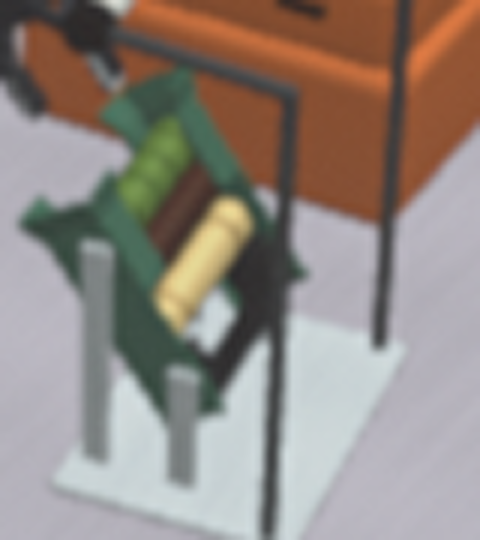

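View pics/r3_top.png

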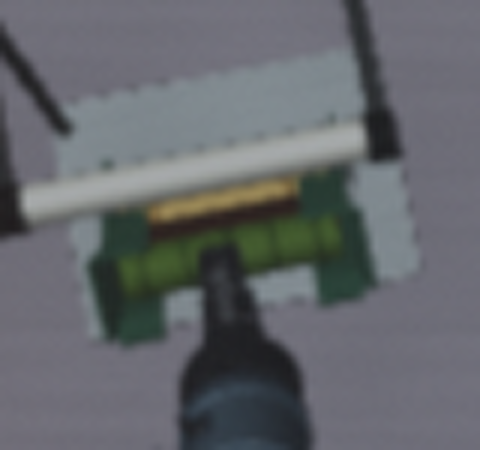

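```bash
python3 - <<'E'
from p import *
arm.move_l(tcp_track(.32),v=.2); arm.pause(.4)
print(arm.get_time_s(),np.round(fz(),1))
im=arm.snapshot("scene")[:,:,::-1]; cv2.imwrite("pics/end.png",im)
im=arm.snapshot("scene")[:,:,::-1]; b=(325,150,405,240); cv2.imwrite("pics/endc.png",cv2.resize(im[b[1]:b[3],b[0]:b[2]],None,fx=6,fy=6,interpolation=cv2.INTER_CUBIC))
arm.sign_off()
E
```

```text
47.1333 [ 0.5 -0.5  0.1]
the job is handed in; nothing more can be done
```

View pics/endc.png

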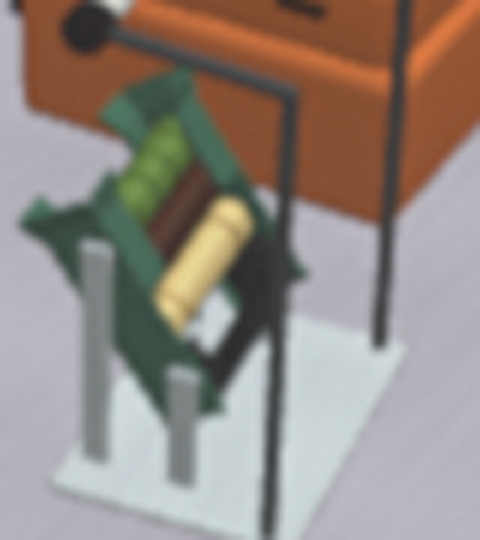

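All three sticks are in the feeder in the order you asked for: bamboo lowest, willow on it, hay roll on top. I handed the job in at about 47 s; the interface gave no verdict.

- **Lowering:** I took the sticks one at a time and lowered each along the leaning track in 2 mm steps until I felt contact. Contact came at about 54 mm (4.5 N), 90 mm (2.6 N) and 124–126 mm (up to 3.6 N) up the track. The spacing is close to one stick diameter (36 mm). I let go only after contact and then backed out along the track.
- **Last checks:** The final picture shows the three sticks lying across the track in the right order. The force reading is at noise level (under 1 N) and the gripper is clear of the track. The scene camera view shows no sign of a stick falling or lying skewed.
- **Disagreements:** The network's guess for `track_foot` sat about 13 mm lower than my fit of the feeder. The far corners of the base plate were 1–2 pixels off in that fit. I relied on the fit because the stick held above the mouth matched it to within half a pixel. I did not measure the sticks' final poses again numerically.

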